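Change the oak blocks in the tilting kettle

ROBOT

A 6-joint arm with a two-finger parallel gripper is mounted at the origin on the work surface. World frame = base frame: x ahead of the robot, y to its left, z up, the work surface at z = 0. Lengths are in m, angles in degrees, forces in N, time in s.
With the tool pointing down it reaches from about 0.35 to 0.775 m from the base axis. Payload 5.5 kg.
Tool frame: the origin (TCP) lies on the centre line of the jaws, within the pads' length; the fingertips stand 22 mm ahead of it and the grasp point (between the pads) lies 3 mm ahead of it; z points along the fingers, y is the line along which they close (so a half turn about z gives the same grasp; the last joint's range is limited). The gripper opens to 85 mm and grips with 20 to 120 N. Pads are 22 mm wide; open, the fingers measure 114 mm over their backs; the gripper's body (76 mm by 85 mm) begins 54 mm behind the grasp point. The pads swing forward as they close: fully open they stand 13 mm farther back than shut.
Start: joints at [-77.097, 17.945, 2.641, 74.691, 0, 82.002], TCP at [0.205, -0.537, 0.253] pointing down, gripper open.
Joint ranges: [-158.12, 158.12], [-49.38, 96.58], [-58.88, 72.47], [-126.05, 133.96], [-84.25, 85.87], [-180, 180]. Speed limits (degrees/s): [147.25, 147.25, 180, 180, 180, 180].

INTERFACE

Orientations are given as a 3x3 rotation matrix whose columns are the frame's x, y, z axes.
In Python, from station import bot gives the robot as it stands. The module is installed in compiled form; this text tells all that it offers.
- The arm moves only by the shell command python3 -m crank 'ROWS' [FORCE]. ROWS is JSON, a list of rows, each a list of 7 numbers: the turn, a rotation vector about the world's x, y, z scaled (see below), then the shift along the world's x, y, z scaled (see below), then the closure, from -1 (fully open) to 1 (shut). A call has 1 to 12 rows; each row is the pose to reach, as a shift and turn from the pose commanded when the call began; what a row does not reach only later rows make up. The controller multiplies each number of a shift by 0.25 m and each number of a turn by pi/2 rad. A row lasts 1/10 s, in which the tool goes at most 50 mm and 8.59 degrees, less where a joint would pass 70% of its speed; a pose out of reach is approached as far as the arm can. A call with a number of a shift or a turn outside -1 to 1 is refused whole. A call with a gripper value outside its range is refused whole. The fingers move at their own pace and stop on an object; FORCE is the grip in N (left out, the last holds). Time passes only in rows, so rows that repeat a pose let the fingers close. It gives the time, the measured TCP pose, the force, the opening and the grip force at its end, in the units of the state.
- bot.sense(): the state, without advancing time (a new reading comes with each control period).
- bot.snapshot(name): name is "scene" or "top" or "wrist"; returns a dict with "frame" (384x512x3 uint8, red, green, blue), "z_map" (384x512 float32, m along the optical axis (not along the pixel's ray), 0 where there is no reading), "fov_y" (degrees; the focal length in pixels is half the picture's height over the tangent of half this angle, whatever the lens; pixels are square), "cx", "cy" (the principal point, pixels), "distortion" ([k1, k2, p1, p2, k3] as OpenCV has them; the pictures are not rectified), "R" (3x3) and "t" (3): a world point X has camera coordinates R X + t. Camera axes: x right, y down, z forward; pixel columns grow to the right and rows downward; lengths in m; the calibration is good to about 2 mm. A picture is of the moment at which its call begins.
- bot.finish_job(): hands the job in; it is judged then, once.
The state is a dict: "time_s": time; "joints": joint angles; "qvel": joint speeds; "joint_efforts": joint torques, N m; "position": TCP position; "tcp_rot": TCP orientation; "ft_force": force on the tool from outside, world axes, zero at the start; "wrist_torque": the same for the moment, N m; "finger_gap": opening from 0.0 (shut) to 1.0 (fully open); "gripper_force": force on a finger pad.
Only numpy, scipy, OpenCV 4.12 (cv2) and the standard library are available. Lean on these libraries where they do the work, as an engineer would, in place of code of your own. Each camera call takes 0.05 s, during which the arm holds its last target. There are 200 camera calls.

TASK

Empty the spent dark oak blocks out of the little tilting kettle: wind its hand crank until the pot has tipped right over and all of them have dropped into the steel pan under its lip, then wind it fully back upright. Next tip all the fresh pale blocks off the scoop tray into the pot, set the empty tray back down flat on the bench, and put the lid squarely on the pot. Move the pot by its crank only, and leave the bottles, mug and tape where they stand.

Things in the scene. Friction and masses are not known exactly. Their poses are not given: they have to be found in the camera images.
- kettle: fixed stand of a table-top tilting kettle. Origin on the bench under the centre of the upright pot; x points away from the pouring side (roughly away from the robot), y left. Grey gearbox console with the crank on top: x -85 to 65, y 150 to 320 mm, 190 mm high. Grey bearing pedestal on the other side: y -130 to -180 mm, 185 mm high. The catch pan stands in front
- pot: steel pot, cone-sided: mouth 222 and floor 160 mm inside, 120 mm deep, walls 4 mm, rim 195 mm above the bench when upright. Origin on its tilt axis (its y), 60 mm on the lip side (-x) of the pot's centre and 25 mm below the rim; z up when upright. Tips over the pan (to -x) by up to 2.2 rad, driven by a self-locking gear: the crank turns 6.5 times as far as the pot
- pot_mouth (a point): the centre of the pot's mouth, at rim height; turns with the pot
- crank (a joint): angle of the hand crank, rad: 0 with the pot fully upright (a stop), 14.3 (about 2.3 turns) with the pot tipped right over (a stop). It grows clockwise seen from above; it needs up to about 9 N at the grip and stays where it is left
- crank_axis (a point): point on the crank's vertical axis at the height of the middle of the grip (249 mm above the bench); fixed on the stand, axes as the stand's
- crank_grip (a point): middle of the crank's upright round black grip, 28 mm across, 70 mm tall (214 to 284 mm above the bench). It revolves freely on its pin, 60 mm from the crank's axis, and goes round in a level circle; at crank 0 it stands on the stand's -x side of the axis. Top of the flat crank arm below it: 212 mm above the bench
- pan: the fixed steel catch pan in front of the pot, 240 x 260 mm outside (x, y), walls 65 mm high and 5 mm thick; origin under its centre on the bench
- tray: a steel scoop tray, 180 mm long (x) and 160 mm wide (y), floor 5 mm thick, walls 40 mm high on three sides, open at the front (+x). Origin under the centre of its floor, z up. Weighs 0.25 kg. A blue grip bar runs across above the rear wall
- tray_bar (a point): the middle of the tray's blue grip bar, 14 mm thick (along the tray's x), 120 mm long (along y) and 28 mm tall; 85 mm behind the tray's origin and 76 mm above its underside. Axes as the tray's
- tray_lip (a point): the middle of the tray's open front edge, on top of the floor: 90 mm ahead of the origin, 5 mm up
- lid: the round steel lid, 238 mm across: a plate 4 mm thick over a plug 196 mm across and 8 mm deep that goes inside the pot's mouth. Origin under the centre of the plug (so 8 mm below the rim when the lid is on); black round knob 32 mm across from 22 to 52 mm above the origin. 0.35 kg
- spent0: a spent, dark brown oak block, 60 x 36 x 28 mm, origin under its centre; at first in the pot (some are absent)
- spent1: a spent, dark brown oak block, 60 x 36 x 28 mm, origin under its centre; at first in the pot (some are absent)
- spent2: a spent, dark brown oak block, 60 x 36 x 28 mm, origin under its centre; at first in the pot (some are absent)
- spent3: a spent, dark brown oak block, 60 x 36 x 28 mm, origin under its centre; at first in the pot (some are absent)
- fresh0: a fresh, pale oak block, 60 x 36 x 28 mm, 40 g, origin under its centre; at first on the scoop tray (some are absent)
- fresh1: a fresh, pale oak block, 60 x 36 x 28 mm, 40 g, origin under its centre; at first on the scoop tray (some are absent)
- fresh2: a fresh, pale oak block, 60 x 36 x 28 mm, 40 g, origin under its centre; at first on the scoop tray (some are absent)
- fresh3: a fresh, pale oak block, 60 x 36 x 28 mm, 40 g, origin under its centre; at first on the scoop tray (some are absent)
- fresh4: a fresh, pale oak block, 60 x 36 x 28 mm, 40 g, origin under its centre; at first on the scoop tray (some are absent)
- bottle_a: an amber crown-capped beer bottle, 62 mm across, 220 mm tall, a bystander; origin under its centre
- bottle_b: a green crown-capped beer bottle, 62 mm across, 220 mm tall, a bystander; origin under its centre
- mug: a white mug, 80 mm across, 90 mm tall, a bystander; origin under its centre
- tape: a roll of orange tape lying flat, 100 mm across, 48 mm tall, a bystander; origin under its centre
Things that resemble listed ones, but are neither listed nor needed, are in the scene too. What is shaped like the fresh3 but purple is not meant.

How it is judged:
By the outcome, as a careful person would: the job done as asked, in the order asked, and still so for the second after the job is handed in, with the robot touching nothing.
Of spent0, spent1, spent2, spent3 only 2 to 4 are there at a start; the rules pass over those that are not, and their reading is None.
Of fresh0, fresh1, fresh2, fresh3, fresh4 only 3 to 5 are there at a start; the rules pass over those that are not, and their reading is None.
At some moment in a run one of tray, lid may be knocked a few centimetres aside while the robot is not near it.
It also fails if it takes over 208 s, if anything falls off the work surface, if the arm or the gripper's body presses on something with over 40 N, if the wrist force passes 120 N, or if a joint passes its speed limit or range.

## Working session

There is one attempt and no reset: what is moved stays moved. The work goes in short steps, Python scripts to look and compute and a shell command to move; the robot and the scene stay as the last step left them, time stands still between calls to the robot, and variables do not carry over. Pictures are saved under pics/ and viewed, at most 14 in all, crops included, and the job is handed in when it is done.

```bash
ls; mkdir -p pics
cat > h.py <<'E'
import numpy as np, cv2
from station import bot
def snap(n,save=None):
    s=bot.snapshot(n)
    if save: cv2.imwrite('pics/'+save,s['frame'][:,:,::-1])
    return s
def cloud(s):
    H,W=s['z_map'].shape; f=H/2/np.tan(np.radians(s['fov_y']/2))
    K=np.array([[f,0,s['cx']],[0,f,s['cy']],[0,0,1]])
    u,v=np.meshgrid(np.arange(W),np.arange(H))
    p=cv2.undistortPoints(np.stack([u,v],-1).reshape(-1,1,2).astype(np.float64),K,np.array(s['distortion'],float)).reshape(H,W,2)
    z=s['z_map'][...,None].astype(float)
    c=np.concatenate([p*z,z],-1)
    X=(c-np.array(s['t']))@np.array(s['R'])
    X[s['z_map']==0]=np.nan
    return X
E
python3 - <<'E'
from h import *
for n in('scene','top'):
    s=snap(n,n+'0.png'); X=cloud(s); np.savez(n+'0.npz',X=X,f=s['frame'])
    print(n,-np.array(s['R']).T@s['t'],s['fov_y'],np.nanmin(X,(0,1)),np.nanmax(X,(0,1)))
st=bot.sense();print(st)
E
```

```text
pics
scene [1.11822158 0.42583637 1.38252572] 57.63358031672322 [-2.00208076 -1.82357899 -0.78031001] [1.75694221 1.23038864 0.78725212]
top [ 0.40183206 -0.05625815  1.34673417] 54.30091155644254 [-0.30052275 -1.68586335 -0.77273192] [1.76906389 1.51848826 0.7863508 ]
{'time_s': 0.1, 'joints': array([-7.70983585e+01,  1.79874227e+01,  2.58358382e+00,  7.46917810e+01,
        7.29899762e-04,  8.20014495e+01]), 'qvel': array([-0.07668105, -0.05173343,  0.08637001, -0.0192321 ,  0.1492274 ,
       -0.06847231]), 'joint_efforts': array([ 2.00072274e-03, -4.81724417e+01,  2.99244189e+01,  1.27627992e-02,
       -1.92684238e-04, -6.45176755e-06]), 'position': array([ 0.20502385, -0.53674979,  0.25248958]), 'tcp_rot': array([[ 9.34203327e-01,  3.56740822e-01, -3.60206965e-04],
       [ 3.56740919e-01, -9.34201938e-01,  1.62959429e-03],
       [ 2.44836761e-04, -1.65087297e-03, -9.99998607e-01]]), 'ft_force': array([-0.78076546, -0.46552539, -0.57341537]), 'wrist_torque': array([-0.01211797, -0.04739765, -0.03516729]), 'gripper_force': 0.0, 'finger_gap': 1.0041637982345097}
```

View pics/scene0.png

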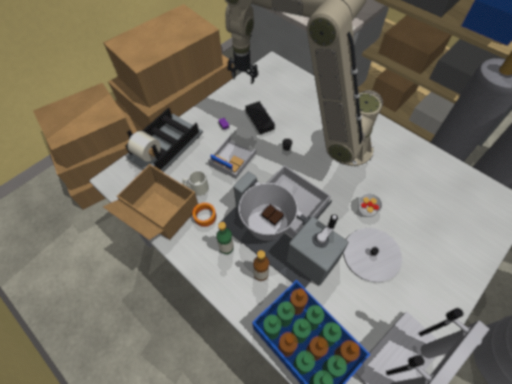

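View pics/top0.png

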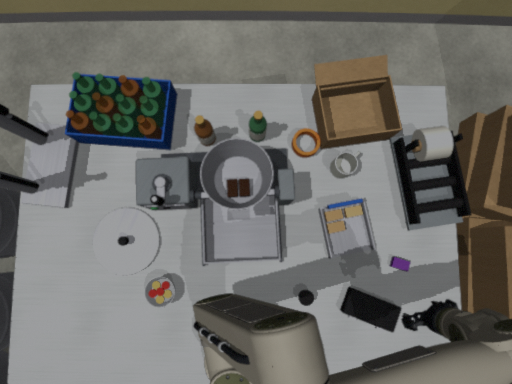

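The top view shows the pot at (237,175), the crank grip near (158,200), the pan at (241,230), the lid at (126,241) and the tray at (347,228). The tray's blue bar is at (345,204) on the far side, and it carries pale blocks. The purple block at (400,264) is a decoy. Next I'll measure these.

Run:
```python
from h import *
from scipy.optimize import least_squares
d=np.load('top0.npz');X=d['X'];f=d['f']
def circ(P):
    r=least_squares(lambda q:np.hypot(P[:,0]-q[0],P[:,1]-q[1])-q[2],[*P.mean(0)[:2],.1],loss='soft_l1',f_scale=.003);return r.x
def reg(u0,u1,v0,v1):
    m=np.zeros(X.shape[:2],bool);m[v0:v1,u0:u1]=1;return m
z=X[...,2]
m=reg(195,280,135,215)&(z>.190)&(z<.2);print('pot rim',m.sum(),circ(X[m]),z[m].mean())
m=reg(90,163,203,278)&(z>.004)&(z<.1)
P=X[m];print('lid z',np.percentile(P[:,2],[5,50,95]),'min/max',P.min(0),P.max(0))
m2=m&(np.abs(z-np.median(P[:,2]))<.006);c=X[m2];h=cv2.convexHull(c[:,:2].astype(np.float32))[:,0];print('lid',circ(h))
m=reg(110,140,225,255)&(z>np.median(P[:,2])+.015);print('knob',m.sum(),X[m].mean(0),z[m].max())
m=reg(130,195,150,215)&(z>.2);print('crank',m.sum(),z[m].max());
for lo,hi in((.2,.225),(.225,.27),(.27,.30)):
    k=m&(z>lo)&(z<hi);print(lo,k.sum(),X[k].mean(0) if k.any() else '',circ(X[k]) if k.sum()>5 else '')
m=reg(130,197,150,215)&(z>.185)&(z<.195);print('console',cv2.minAreaRect((X[m][:,:2]*1000).astype(np.float32)))
m=reg(272,300,165,205)&(z>.175)&(z<.195);print('pedestal',cv2.minAreaRect((X[m][:,:2]*1000).astype(np.float32)))
m=reg(195,290,190,270)&(z>.06)&(z<.07);print('pan',cv2.minAreaRect((X[m][:,:2]*1000).astype(np.float32)))
hsv=cv2.cvtColor(f,cv2.COLOR_RGB2HSV)
m=reg(315,380,190,265)&(z>.072)&(z<.1);Q=X[m];print('bar',m.sum(),Q.mean(0),cv2.minAreaRect((Q[:,:2]*1000).astype(np.float32)))
m=reg(312,382,190,265)&(z>.034)&(z<.046);print('tray walls',m.sum(),cv2.minAreaRect((X[m][:,:2]*1000).astype(np.float32)))
for n,r in dict(bA=(190,220,110,150),bB=(245,270,105,142),mug=(330,365,148,180),tape=(288,323,128,160)).items():
    m=reg(*r)&(z>.02);print(n,X[m].mean(0),X[m].max(0),X[m].min(0))
o=f[190:262,312:385];cv2.imwrite('pics/a.png',np.hstack([cv2.resize(o,(400,400),interpolation=2),cv2.resize(f[135:215,195:280],(400,400),interpolation=2)])[:,:,::-1])
```

```text
pot rim 418 [ 0.61495739 -0.00472767  0.11227939] 0.1945293005464661
lid z [0.00670585 0.01236957 0.0181336 ] min/max [0.28039854 0.25002673 0.00401638] [0.54283817 0.52705251 0.08828352]
lid [0.40552048 0.40211721 0.15190459]
knob 85 [0.40944502 0.39178279 0.04946275] 0.057357395828126066
crank 336 0.292217167174009
0.2 214 [0.56591219 0.22369169 0.21433286] [  62.98407506 -327.08564378  333.20730422]
0.225 36 [0.52082814 0.21427698 0.24744346] [ -50.87445545 -149.78759044  158.56173045]
0.27 86 [0.52371795 0.22238419 0.28369047] [0.52404991 0.22299956 0.01013607]
console ((594.218017578125, 222.10403442382812), (150.00048828125, 177.0242919921875), 2.504317283630371)
pedestal ((583.6187133789062, -152.05966186523438), (99.85980987548828, 70.03174591064453), 0.21989546716213226)
pan ((455.997802734375, -14.119430541992188), (232.8567657470703, 302.8912353515625), 3.141200065612793)
bar 155 [ 0.53209364 -0.36958788  0.08972645] ((532.5294799804688, -369.95587158203125), (14.14159107208252, 120.90129852294922), 10.745307922363281)
tray walls 412 ((450.5166320800781, -386.885009765625), (175.05519104003906, 166.75460815429688), 10.004429817199707)
bA [0.76464336 0.10244249 0.14242942] [0.81218849 0.13979241 0.22673502] [0.69448536 0.04957832 0.02004898]
bB [ 0.78367811 -0.07004478  0.14019857] [ 0.8218666  -0.03208067  0.22673121] [ 0.71946628 -0.10235499  0.02013239]
mug [ 0.67514917 -0.38062129  0.06383909] [ 0.71916555 -0.3375527   0.09643077] [ 0.63264192 -0.43756228  0.02013408]
tape [ 0.76186257 -0.25577403  0.0446313 ] [ 0.81451836 -0.19773794  0.08916459] [ 0.70923908 -0.30940452  0.02002675]
```

View pics/a.png

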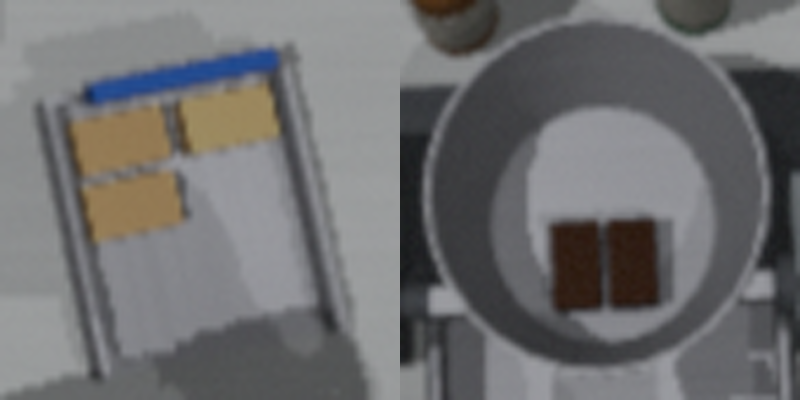

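The tray holds three pale blocks and the pot two dark ones. The only look-alike is the purple block at (400,264), away from the tray, so it's ruled out. Now I'll move to hover over the crank.

```bash
python3 -m crank '[[0,0,0.1,0,0.2,0.2,-1],[0,0,0.2,0.1,0.4,0.5,-1],[0,0,0.3,0.2,0.6,0.5,-1],[0,0,0.4,0.3,0.8,0.5,-1],[0,0,0.5,0.4,1,0.5,-1],[0,0,0.6,0.4,1,0.5,-1],[0,0,0.7,0.4,1,0.5,-1],[0,0,0.768,0.4,1,0.5,-1],[0,0,0.768,0.4,1,0.5,-1],[0,0,0.768,0.4,1,0.5,-1]]' 60
python3 -m crank '[[0,0,0,0.1,0.25,0,-1],[0,0,0,0.2,0.5,0,-1],[0,0,0,0.3,0.75,0,-1],[0,0,0,0.4,1,0,-1],[0,0,0,0.4,1,0,-1]]'
python3 -m crank '[[0,0,0,0.1,0.25,0,-1],[0,0,0,0.2,0.5,0,-1],[0,0,0,0.3,0.75,0,-1],[0,0,0,0.38,0.92,0,-1],[0,0,0,0.38,0.92,0,-1],[0,0,0,0.38,0.92,0,-1]]'
python3 - <<'E'
from h import *
s=snap('wrist','w1.png');X=cloud(s);z=X[...,2];np.savez('w1.npz',X=X,f=s['frame'])
print(-np.array(s['R']).T@s['t'],bot.sense()['joints'])
m=(z>.277)&(z<.292);print('grip',m.sum(),X[m].mean(0),X[m].min(0),X[m].max(0))
m=(z>.205)&(z<.219)&(X[...,1]>.1);P=(X[m][:,:2]*1000).astype(np.float32);print('arm',m.sum(),X[m].min(0),X[m].max(0),cv2.minAreaRect(P))
m=(z>.183)&(z<.197)&(X[...,1]>.1);P=(X[m][:,:2]*1000).astype(np.float32);print('console',m.sum(),X[m].min(0),X[m].max(0),cv2.minAreaRect(P))
E
```

```text
time_s: 1.1
position: [0.3051, -0.2872, 0.3781]
tcp_rot: [[0.003, 1.0, -0.0], [1.0, -0.003, 0.0], [0.0, -0.0, -1.0]]
ft_force: [-0.0, -0.0, -0.5]
finger_gap: 0.998
gripper_force: 0.0
time_s: 1.6
position: [0.3983, -0.0539, 0.3781]
tcp_rot: [[0.005, 1.0, 0.0], [1.0, -0.005, -0.0], [-0.0, 0.0, -1.0]]
ft_force: [1.1, -1.1, 0.6]
finger_gap: 1.0
gripper_force: 0.0
time_s: 2.2
position: [0.4948, 0.179, 0.376]
tcp_rot: [[-0.002, 1.0, -0.002], [1.0, 0.002, 0.001], [0.001, -0.002, -1.0]]
ft_force: [-0.1, -0.0, -0.0]
finger_gap: 1.001
gripper_force: 0.0
[0.49501604 0.25008364 0.49636978] [ 1.09226602e+01  1.22514073e+01  1.22049976e+01  9.01169246e+01
 -1.19342646e-03  1.00862237e+02]
grip 1328 [0.52391814 0.22584241 0.28427847] [0.51077861 0.21169953 0.27706272] [0.53855317 0.23900959 0.28852219]
arm 1986 [0.51205282 0.21270465 0.20550797] [0.60038062 0.24352521 0.21899766] ((556.2538452148438, 227.6186981201172), (88.16419219970703, 30.77212905883789), 1.1795200109481812)
console 24782 [0.51678887 0.10004056 0.18300069] [0.67067167 0.31624235 0.19699114] ((594.808837890625, 205.16966247558594), (147.9265899658203, 216.27488708496094), 2.7989375591278076)
```

View pics/w1.png

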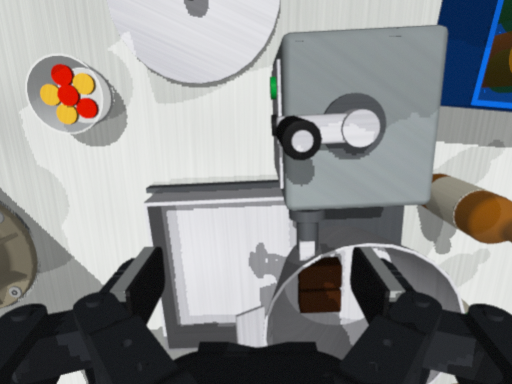

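The wrist view shows the grip at (300,138) and the crank hub at (360,125). The axis works out at (0.584,0.2285) and the stand's yaw at 2.8°, which agrees with the top view. Descending to grip.

```bash
python3 -m crank '[[0,0,0,0.116,0.186,0,-1],[0,0,0,0.116,0.186,-0.15,-1],[0,0,0,0.116,0.186,-0.3,-1],[0,0,0,0.116,0.186,-0.484,-1],[0,0,0,0.116,0.186,-0.484,-1],[0,0,0,0.116,0.186,-0.484,1],[0,0,0,0.116,0.186,-0.484,1],[0,0,0,0.116,0.186,-0.484,1],[0,0,0,0.116,0.186,-0.484,1],[0,0,0,0.116,0.186,-0.484,1],[0,0,0,0.116,0.186,-0.484,1],[0,0,0,0.116,0.186,-0.484,1]]' 60
python3 - <<'E'
import numpy as np
for c in range(4):
  a0=240*c; r=[]
  for k in range(1,13):
    a=min(a0+20*k,819.5); 
    p=lambda d:np.array([-np.cos(np.radians(d-2.8)),np.sin(np.radians(d-2.8))])*.24
    r.append([0,0,0,*np.round(p(a)-p(a0),3).tolist(),0,1])
    if a>819: break
  print(str(r).replace(' ',''))
E
```

```text
time_s: 3.45
position: [0.524, 0.2216, 0.2602]
tcp_rot: [[0.0, 1.0, 0.006], [1.0, -0.0, 0.001], [0.001, 0.006, -1.0]]
ft_force: [1.4, -0.3, 6.1]
finger_gap: 0.312
gripper_force: 58.6
[[0,0,0,0.01,0.083,0,1],[0,0,0,0.049,0.157,0,1],[0,0,0,0.11,0.213,0,1],[0,0,0,0.187,0.246,0,1],[0,0,0,0.27,0.25,0,1],[0,0,0,0.349,0.225,0,1],[0,0,0,0.416,0.175,0,1],[0,0,0,0.461,0.105,0,1],[0,0,0,0.479,0.023,0,1],[0,0,0,0.469,-0.059,0,1],[0,0,0,0.431,-0.133,0,1],[0,0,0,0.37,-0.19,0,1]]
[[0,0,0,-0.077,-0.032,0,1],[0,0,0,-0.16,-0.036,0,1],[0,0,0,-0.24,-0.012,0,1],[0,0,0,-0.306,0.039,0,1],[0,0,0,-0.351,0.109,0,1],[0,0,0,-0.37,0.19,0,1],[0,0,0,-0.359,0.273,0,1],[0,0,0,-0.321,0.347,0,1],[0,0,0,-0.26,0.403,0,1],[0,0,0,-0.183,0.436,0,1],[0,0,0,-0.1,0.44,0,1],[0,0,0,-0.02,0.415,0,1]]
[[0,0,0,0.066,-0.05,0,1],[0,0,0,0.112,-0.12,0,1],[0,0,0,0.13,-0.202,0,1],[0,0,0,0.12,-0.284,0,1],[0,0,0,0.081,-0.359,0,1],[0,0,0,0.02,-0.415,0,1],[0,0,0,-0.057,-0.447,0,1],[0,0,0,-0.14,-0.452,0,1],[0,0,0,-0.219,-0.427,0,1],[0,0,0,-0.286,-0.377,0,1],[0,0,0,-0.331,-0.306,0,1],[0,0,0,-0.349,-0.225,0,1]]
[[0,0,0,0.01,0.083,0,1],[0,0,0,0.049,0.157,0,1],[0,0,0,0.11,0.213,0,1],[0,0,0,0.187,0.246,0,1],[0,0,0,0.268,0.25,0,1]]
```

```bash
python3 -m crank '[[0,0,0,0.01,0.083,0,1],[0,0,0,0.049,0.157,0,1],[0,0,0,0.11,0.213,0,1],[0,0,0,0.187,0.246,0,1],[0,0,0,0.187,0.246,0,1]]'; python3 -c "
from h import *
print(bot.sense()['ft_force'])"
```

```text
time_s: 3.95
position: [0.5716, 0.2834, 0.2603]
tcp_rot: [[-0.0, 1.0, 0.006], [1.0, 0.0, 0.0], [0.0, 0.006, -1.0]]
ft_force: [1.6, -2.1, 6.2]
finger_gap: 0.313
gripper_force: 60.4
[ 1.63079036 -2.1147167   6.246984  ]
```

```bash
python3 -m crank '[[0,0,0,0.083,0.004,0,1],[0,0,0,0.162,-0.021,0,1],[0,0,0,0.229,-0.071,0,1],[0,0,0,0.274,-0.141,0,1],[0,0,0,0.292,-0.223,0,1],[0,0,0,0.282,-0.305,0,1],[0,0,0,0.244,-0.379,0,1],[0,0,0,0.183,-0.436,0,1],[0,0,0,0.183,-0.436,0,1]]'
```

```text
time_s: 4.85
position: [0.6148, 0.1731, 0.2603]
tcp_rot: [[0.001, 1.0, 0.005], [1.0, -0.001, 0.0], [0.0, 0.005, -1.0]]
ft_force: [-1.3, -2.3, 9.2]
finger_gap: 0.317
gripper_force: 61.9
```

```bash
python3 -m crank '[[0,0,0,-0.077,-0.032,0,1],[0,0,0,-0.16,-0.036,0,1],[0,0,0,-0.24,-0.012,0,1],[0,0,0,-0.306,0.039,0,1],[0,0,0,-0.351,0.109,0,1],[0,0,0,-0.37,0.19,0,1],[0,0,0,-0.359,0.273,0,1],[0,0,0,-0.321,0.347,0,1],[0,0,0,-0.26,0.403,0,1],[0,0,0,-0.183,0.436,0,1],[0,0,0,-0.1,0.44,0,1],[0,0,0,-0.02,0.415,0,1]]'
python3 -m crank '[[0,0,0,0.066,-0.05,0,1],[0,0,0,0.112,-0.12,0,1],[0,0,0,0.13,-0.202,0,1],[0,0,0,0.12,-0.284,0,1],[0,0,0,0.081,-0.359,0,1],[0,0,0,0.02,-0.415,0,1],[0,0,0,-0.057,-0.447,0,1],[0,0,0,-0.14,-0.452,0,1],[0,0,0,-0.219,-0.427,0,1],[0,0,0,-0.286,-0.377,0,1],[0,0,0,-0.331,-0.306,0,1],[0,0,0,-0.349,-0.225,0,1]]'
python3 -c "
from h import *
snap('top','t1.png')"
```

```text
time_s: 6.05
position: [0.6086, 0.2796, 0.2602]
tcp_rot: [[-0.003, 1.0, -0.0], [1.0, 0.003, 0.002], [0.002, -0.0, -1.0]]
ft_force: [-10.9, -1.8, 14.2]
finger_gap: 0.313
gripper_force: 62.8
time_s: 7.25
position: [0.5239, 0.2206, 0.2603]
tcp_rot: [[0.002, 1.0, 0.007], [1.0, -0.002, -0.003], [-0.003, 0.007, -1.0]]
ft_force: [7.7, -5.4, 4.7]
finger_gap: 0.314
gripper_force: 62.0
```

View pics/t1.png

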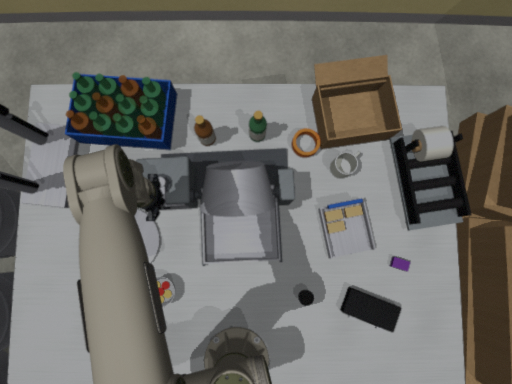

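After two full turns the pot is tipped well over the pan, at about (237,190), and the arm is clear of it. Winding the last 99° to the stop.

```bash
python3 -m crank '[[0,0,0,0.01,0.083,0,1],[0,0,0,0.049,0.157,0,1],[0,0,0,0.11,0.213,0,1],[0,0,0,0.187,0.246,0,1],[0,0,0,0.268,0.25,0,1],[0,0,0,0.28,0.25,0,1],[0,0,0,0.28,0.25,0,1],[0,0,0,0.28,0.25,0,1],[0,0,0,0.28,0.25,0,1],[0,0,0,0.28,0.25,0,1]]'
python3 - <<'E'
from h import *
s=snap('scene');t=snap('top');
a=cv2.resize(s['frame'][150:280,220:350],(400,400),interpolation=2);b=cv2.resize(t['frame'][145:275,190:320],(400,400),interpolation=2)
cv2.imwrite('pics/b.png',np.hstack([a,b])[:,:,::-1])
E
```

```text
time_s: 8.3
position: [0.5911, 0.2843, 0.2602]
tcp_rot: [[-0.001, 1.0, 0.0], [1.0, 0.001, 0.0], [0.0, 0.0, -1.0]]
ft_force: [-7.2, -2.4, 13.1]
finger_gap: 0.311
gripper_force: 63.0
```

View pics/b.png

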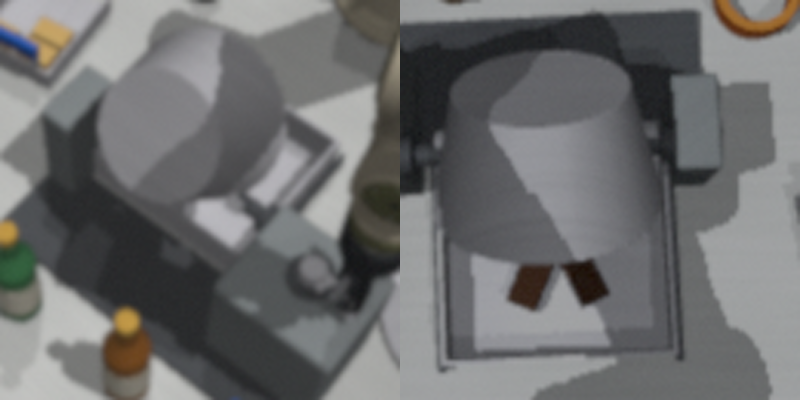

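Both dark blocks lie in the pan, at (530,285) and (585,282) in the crop, and the crank is at its stop. Working out the rows to wind back.

Run:
```python
import numpy as np
p=lambda d:np.array([-np.cos(np.radians(d-2.8)),np.sin(np.radians(d-2.8))])*.24
st=819.5
for c,a0 in enumerate([819.5,580,340,100]):
  r=[]
  for k in range(1,13):
    a=max([580,340,100,-2][c],(800 if c==0 else a0-20)-20*(k-1))
    r.append([0,0,0,*np.round(p(a)-p(a0)-np.array([.012*(c==0),0]),3).tolist(),0,1])
    if a in(580,340,100,-2):break
  print(str(r).replace(' ',''))
```

```text
[[0,0,0,-0.093,-0.004,0,1],[0,0,0,-0.17,-0.037,0,1],[0,0,0,-0.231,-0.093,0,1],[0,0,0,-0.269,-0.167,0,1],[0,0,0,-0.28,-0.25,0,1],[0,0,0,-0.261,-0.331,0,1],[0,0,0,-0.216,-0.401,0,1],[0,0,0,-0.15,-0.452,0,1],[0,0,0,-0.07,-0.476,0,1],[0,0,0,0.013,-0.472,0,1],[0,0,0,0.09,-0.44,0,1],[0,0,0,0.151,-0.383,0,1]]
[[0,0,0,0.038,0.074,0,1],[0,0,0,0.049,0.157,0,1],[0,0,0,0.03,0.238,0,1],[0,0,0,-0.015,0.308,0,1],[0,0,0,-0.081,0.359,0,1],[0,0,0,-0.161,0.383,0,1],[0,0,0,-0.244,0.379,0,1],[0,0,0,-0.321,0.347,0,1],[0,0,0,-0.382,0.29,0,1],[0,0,0,-0.42,0.216,0,1],[0,0,0,-0.431,0.133,0,1],[0,0,0,-0.412,0.052,0,1]]
[[0,0,0,0.045,-0.07,0,1],[0,0,0,0.112,-0.12,0,1],[0,0,0,0.191,-0.145,0,1],[0,0,0,0.274,-0.141,0,1],[0,0,0,0.351,-0.109,0,1],[0,0,0,0.412,-0.052,0,1],[0,0,0,0.451,0.022,0,1],[0,0,0,0.461,0.105,0,1],[0,0,0,0.442,0.186,0,1],[0,0,0,0.397,0.256,0,1],[0,0,0,0.331,0.306,0,1],[0,0,0,0.251,0.331,0,1]]
[[0,0,0,-0.083,-0.004,0,1],[0,0,0,-0.16,-0.036,0,1],[0,0,0,-0.221,-0.093,0,1],[0,0,0,-0.259,-0.167,0,1],[0,0,0,-0.27,-0.25,0,1],[0,0,0,-0.269,-0.258,0,1]]
```

```bash
python3 -m crank '[[0,0,0,-0.093,-0.004,0,1],[0,0,0,-0.17,-0.037,0,1],[0,0,0,-0.231,-0.093,0,1],[0,0,0,-0.269,-0.167,0,1],[0,0,0,-0.28,-0.25,0,1],[0,0,0,-0.261,-0.331,0,1],[0,0,0,-0.216,-0.401,0,1],[0,0,0,-0.15,-0.452,0,1],[0,0,0,-0.07,-0.476,0,1],[0,0,0,0.013,-0.472,0,1],[0,0,0,0.09,-0.44,0,1],[0,0,0,0.151,-0.383,0,1]]'
python3 -m crank '[[0,0,0,0.038,0.074,0,1],[0,0,0,0.049,0.157,0,1],[0,0,0,0.03,0.238,0,1],[0,0,0,-0.015,0.308,0,1],[0,0,0,-0.081,0.359,0,1],[0,0,0,-0.161,0.383,0,1],[0,0,0,-0.244,0.379,0,1],[0,0,0,-0.321,0.347,0,1],[0,0,0,-0.382,0.29,0,1],[0,0,0,-0.42,0.216,0,1],[0,0,0,-0.431,0.133,0,1],[0,0,0,-0.412,0.052,0,1]]'
python3 -m crank '[[0,0,0,0.045,-0.07,0,1],[0,0,0,0.112,-0.12,0,1],[0,0,0,0.191,-0.145,0,1],[0,0,0,0.274,-0.141,0,1],[0,0,0,0.351,-0.109,0,1],[0,0,0,0.412,-0.052,0,1],[0,0,0,0.451,0.022,0,1],[0,0,0,0.461,0.105,0,1],[0,0,0,0.442,0.186,0,1],[0,0,0,0.397,0.256,0,1],[0,0,0,0.331,0.306,0,1],[0,0,0,0.251,0.331,0,1]]'
python3 -m crank '[[0,0,0,-0.083,-0.004,0,1],[0,0,0,-0.16,-0.036,0,1],[0,0,0,-0.221,-0.093,0,1],[0,0,0,-0.259,-0.167,0,1],[0,0,0,-0.27,-0.25,0,1],[0,0,0,-0.269,-0.265,0,1],[0,0,0,-0.269,-0.27,0,1],[0,0,0,-0.269,-0.27,0,1],[0,0,0,-0.269,-0.27,0,1]]'
```

```text
time_s: 9.6
position: [0.6315, 0.1877, 0.2602]
tcp_rot: [[0.001, 1.0, 0.003], [1.0, -0.001, -0.001], [-0.001, 0.003, -1.0]]
ft_force: [-5.9, -0.6, 13.1]
finger_gap: 0.311
gripper_force: 63.1
time_s: 10.8
position: [0.5281, 0.2022, 0.2602]
tcp_rot: [[-0.002, 1.0, 0.006], [1.0, 0.002, 0.003], [0.003, 0.006, -1.0]]
ft_force: [5.6, 5.5, 4.5]
finger_gap: 0.312
gripper_force: 62.3
time_s: 12.0
position: [0.5915, 0.2844, 0.2602]
tcp_rot: [[-0.0, 1.0, 0.007], [1.0, 0.0, -0.001], [-0.001, 0.007, -1.0]]
ft_force: [2.2, -9.8, 11.8]
finger_gap: 0.311
gripper_force: 63.0
time_s: 12.9
position: [0.5241, 0.2211, 0.2602]
tcp_rot: [[-0.003, 1.0, 0.005], [1.0, 0.003, 0.009], [0.009, 0.005, -1.0]]
ft_force: [-0.7, 13.7, 7.5]
finger_gap: 0.314
gripper_force: 62.6
```

The crank is back at its zero stop. Releasing it and heading for the tray, turning the tool on the way so that j6 stays in range.

```bash
python3 -m crank '[[0,0,0,0,0,0,-1],[0,0,0,0,0,0,-1],[0,0,0,0,0,0,-1],[0,0,0,0,0,0.2,-1],[0,0,0,0,0,0.4,-1],[0,0,0,0,0,0.4,-1]]' 100
python3 -m crank '[[0,0,0.09,0,-0.1,0,-1],[0,0,0.18,0,-0.2,0,-1],[0,0,0.27,0,-0.3,0,-1],[0,0,0.36,0,-0.4,0,-1],[0,0,0.45,0,-0.5,0,-1],[0,0,0.54,0,-0.6,0,-1],[0,0,0.63,0,-0.7,0,-1],[0,0,0.71,0,-0.8,0,-1],[0,0,0.71,0,-0.8,0,-1]]'
python3 -m crank '[[0,0,0.09,0,-0.1,0,-1],[0,0,0.18,0,-0.2,0,-1],[0,0,0.27,0,-0.3,0,-1],[0,0,0.36,0,-0.4,0,-1],[0,0,0.45,0,-0.5,0,-1],[0,0,0.54,0,-0.6,0,-1],[0,0,0.63,0,-0.7,0,-1],[0,0,0.71,0,-0.8,0,-1],[0,0,0.71,0,-0.8,0,-1]]'
python3 -m crank '[[0,0,0.09,0,-0.1,0,-1],[0,0,0.18,0,-0.2,0,-1],[0,0,0.27,0,-0.3,0,-1],[0,0,0.36,0,-0.4,0,-1],[0,0,0.45,0,-0.5,0,-1],[0,0,0.54,0,-0.6,0,-1],[0,0,0.63,0,-0.6,0,-1],[0,0,0.7,0,-0.6,0,-1],[0,0,0.7,0,-0.6,0,-1]]'
python3 - <<'E'
from h import *
t=snap('top','t2.png');X=cloud(t);z=X[...,2]
w=snap('wrist');Y=cloud(w)
def reg(u0,u1,v0,v1):
    m=np.zeros(X.shape[:2],bool);m[v0:v1,u0:u1]=1;return m
for A,n in((X,'top'),(Y,'wrist')):
    hsv=cv2.cvtColor((t if n=='top' else w)['frame'],cv2.COLOR_RGB2HSV)
    zz=A[...,2];m=(hsv[...,0]>100)&(hsv[...,0]<130)&(hsv[...,1]>120)&(zz>.07)&(zz<.1)&(A[...,0]>.3)&(A[...,1]<-.2)&(A[...,1]>-.55)
    Q=A[m];print(n,m.sum(),Q.mean(0) if m.any() else '',cv2.minAreaRect((Q[:,:2]*1000).astype(np.float32)) if m.any() else '')
m=reg(90,163,203,278)&(z>.03);print('knob',X[m].mean(0))
o=t['frame'];cv2.imwrite('pics/c.png',np.hstack([cv2.resize(o[120:290,90:400],(400,300)),cv2.resize(w['frame'],(400,300))])[:,:,::-1])
print(bot.sense()['joints'])
E
```

```text
time_s: 13.5
position: [0.5244, 0.2166, 0.3643]
tcp_rot: [[0.0, 1.0, 0.01], [1.0, -0.0, 0.002], [0.002, 0.01, -1.0]]
ft_force: [0.6, 1.3, 0.3]
finger_gap: 0.997
gripper_force: 0.0
time_s: 14.4
position: [0.5224, 0.0137, 0.3568]
tcp_rot: [[-0.897, 0.442, -0.001], [0.442, 0.897, -0.001], [0.001, -0.001, -1.0]]
ft_force: [-0.2, -0.9, -1.2]
finger_gap: 1.002
gripper_force: 0.0
time_s: 15.3
position: [0.5226, -0.1857, 0.3564]
tcp_rot: [[-0.792, -0.611, -0.001], [-0.611, 0.792, -0.0], [0.001, 0.001, -1.0]]
ft_force: [-0.4, 0.2, 0.0]
finger_gap: 1.003
gripper_force: 0.0
time_s: 16.2
position: [0.5228, -0.3328, 0.3569]
tcp_rot: [[0.186, -0.983, -0.001], [-0.983, -0.186, 0.001], [-0.001, 0.001, -1.0]]
ft_force: [0.1, 0.1, 0.4]
finger_gap: 0.996
gripper_force: 0.0
top 93 [ 0.53071445 -0.35669311  0.09012418] ((530.4842529296875, -358.3489990234375), (12.229461669921875, 96.38946533203125), 10.891622543334961)
wrist 1081 [ 0.53311821 -0.37382775  0.08957809] ((532.9514770507812, -370.8033752441406), (12.933953285217285, 118.35197448730469), 10.791135787963867)
knob [0.47155946 0.30256448 0.12834313]
[-3.98936948e+01  2.35291620e+01  2.51692505e+01  9.16754258e+01
  5.42487025e-03 -1.40514216e+02]
```

View pics/c.png

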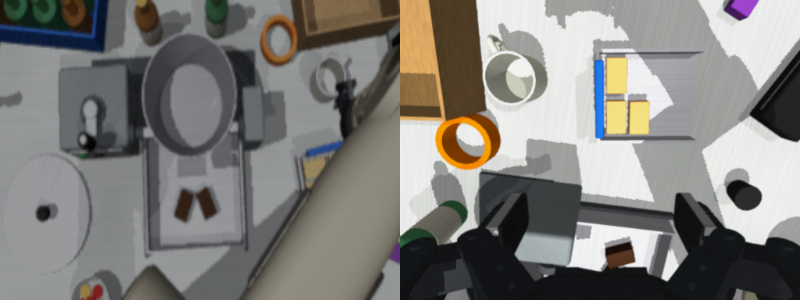

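The pot is upright and empty, and the tray hasn't moved: its bar is at (600,98) in the wrist half, i.e. (0.533,-0.371), and already lined up with the tool. Grasping the bar and lifting a little.

```bash
python3 -m crank '[[0,0,0,0.04,-0.152,-0.1,-1],[0,0,0,0.04,-0.152,-0.3,-1],[0,0,0,0.04,-0.152,-0.5,-1],[0,0,0,0.04,-0.152,-0.65,-1],[0,0,0,0.04,-0.152,-0.8,-1],[0,0,0,0.04,-0.152,-0.8,-1]]' 100
python3 -m crank '[[0,0,0,0,0,-0.15,-1],[0,0,0,0,0,-0.304,-1],[0,0,0,0,0,-0.304,-1],[0,0,0,0,0,-0.304,1],[0,0,0,0,0,-0.304,1],[0,0,0,0,0,-0.304,1],[0,0,0,0,0,-0.304,1],[0,0,0,0,0,-0.304,1],[0,0,0,0,0,-0.304,1],[0,0,0,0,0,-0.304,1]]'
python3 -m crank '[[0,0,0,0,0,0.05,1],[0,0,0,0,0,0.15,1],[0,0,0,0,0,0.3,1],[0,0,0,0,0,0.45,1],[0,0,0,0,0,0.6,1],[0,0,0,0,0,0.8,1],[0,0,0,0,0,0.8,1]]'
python3 - <<'E'
from h import *
w=snap('wrist');s=snap('scene')
cv2.imwrite('pics/d.png',np.hstack([cv2.resize(s['frame'][90:240,170:370],(400,300)),cv2.resize(w['frame'],(400,300))])[:,:,::-1])
E
```

```text
time_s: 16.9
position: [0.5297, -0.3682, 0.1513]
tcp_rot: [[0.186, -0.983, -0.009], [-0.983, -0.186, 0.008], [-0.009, 0.007, -1.0]]
ft_force: [-0.4, 0.4, -0.7]
finger_gap: 0.999
gripper_force: 0.0
time_s: 17.9
position: [0.533, -0.3721, 0.0828]
tcp_rot: [[0.188, -0.982, 0.002], [-0.982, -0.188, -0.002], [0.002, -0.001, -1.0]]
ft_force: [0.4, 0.6, 7.1]
finger_gap: 0.148
gripper_force: 98.5
time_s: 18.6
position: [0.5343, -0.3731, 0.2898]
tcp_rot: [[0.188, -0.982, 0.009], [-0.982, -0.188, -0.008], [0.009, -0.007, -1.0]]
ft_force: [1.8, 0.5, -3.9]
finger_gap: 0.146
gripper_force: 98.2
```

View pics/d.png

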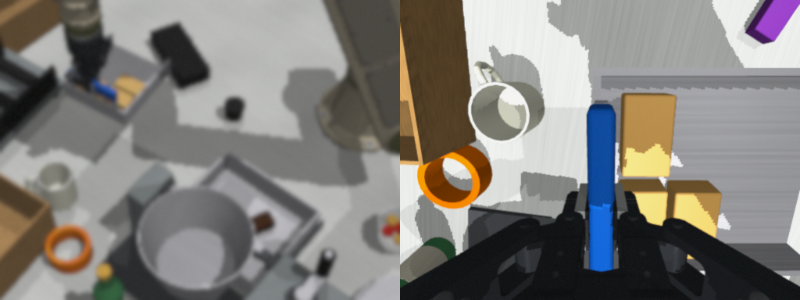

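The tray came up level with all three blocks on it (wrist half: (648,140), (645,205), (692,210)). Turning it to face +y, to one side of the pot.

```bash
python3 -m crank '[[0,0,-0.04,0,0,0.06,1],[0,0,-0.12,0.04,0.03,0.15,1],[0,0,-0.21,0.08,0.06,0.15,1],[0,0,-0.3,0.12,0.1,0.15,1],[0,0,-0.39,0.16,0.13,0.15,1],[0,0,-0.48,0.2,0.16,0.15,1],[0,0,-0.57,0.24,0.19,0.15,1],[0,0,-0.66,0.28,0.22,0.15,1],[0,0,-0.75,0.32,0.25,0.15,1],[0,0,-0.84,0.36,0.28,0.15,1],[0,0,-0.93,0.4,0.31,0.15,1],[0,0,-1,0.42,0.33,0.15,1]]'
python3 -m crank '[[0,0,0,0,0,0,1],[0,0,0,0,0,0,1]]'
python3 - <<'E'
from h import *
st=bot.sense();p=st['position'];R=st['tcp_rot'];d=R[:2,1]/np.hypot(*R[:2,1]);print(p,d,st['joints'])
C=np.array([.615,-.0047]);L=C-.045*d
ax=np.array([-d[1],d[0],0])
for b,lz in((0,.249),(8,.245),(16,.24),(24,.235),(32,.23),(40,.225),(48,.22),(56,.215),(64,.21)):
    B=np.radians(b);q=np.r_[L+(-.175*np.cos(B)+.078*np.sin(B))*d,lz+.175*np.sin(B)+.078*np.cos(B)]
    print(b,np.round(ax*b/90,3),np.round((q-p)/.25,3),q)
E
```

```text
time_s: 19.9
position: [0.6374, -0.2881, 0.3153]
tcp_rot: [[-0.983, -0.183, -0.005], [-0.183, 0.983, 0.003], [0.004, 0.004, -1.0]]
ft_force: [-0.4, -0.4, -4.2]
finger_gap: 0.145
gripper_force: 98.6
time_s: 20.1
position: [0.6368, -0.2889, 0.3166]
tcp_rot: [[-0.982, -0.191, -0.004], [-0.191, 0.982, 0.002], [0.003, 0.002, -1.0]]
ft_force: [0.1, 0.0, -4.2]
finger_gap: 0.148
gripper_force: 98.6
[ 0.63683725 -0.28888148  0.31664151] [-0.19062132  0.98166365] [-3.09569213e+01  3.39328884e+01  3.62263675e+01  9.25211743e+01
 -3.02005075e-02 -4.19461216e+01]
0 [-0. -0.  0.] [0.08  0.273 0.041] [ 0.65693669 -0.220666    0.327     ]
8 [-0.087 -0.017  0.   ] [0.071 0.322 0.12 ] [ 0.65454275 -0.20833769  0.3465962 ]
16 [-0.175 -0.034  0.   ] [0.059 0.384 0.186] [ 0.65154613 -0.19290562  0.36321495]
24 [-0.262 -0.051  0.   ] [0.045 0.457 0.243] [ 0.64800513 -0.17467015  0.37743546]
32 [-0.349 -0.068  0.   ] [0.029 0.54  0.289] [ 0.64398868 -0.15398622  0.38888362]
40 [-0.436 -0.085  0.   ] [0.011 0.631 0.322] [ 0.63957497 -0.13125641  0.3972393 ]
48 [-0.524 -0.102  0.   ] [-0.008  0.728  0.342] [ 0.63484989 -0.10692315  0.40224253]
56 [-0.611 -0.119  0.   ] [-0.028  0.83   0.348] [ 0.62990541 -0.08146004  0.40369862]
64 [-0.698 -0.136  0.   ] [-0.048  0.934  0.339] [ 0.62483778 -0.05536269  0.40148191]
```

```bash
python3 -m crank '[[0,0,0,0.04,0.14,0.04,1],[0,0,0,0.08,0.273,0.041,1],[-0.087,-0.017,0,0.071,0.322,0.12,1],[-0.175,-0.034,0,0.059,0.384,0.186,1],[-0.262,-0.051,0,0.045,0.457,0.243,1],[-0.349,-0.068,0,0.029,0.54,0.289,1],[-0.436,-0.085,0,0.011,0.631,0.322,1],[-0.524,-0.102,0,-0.008,0.728,0.342,1],[-0.611,-0.119,0,-0.028,0.83,0.348,1],[-0.611,-0.119,0,-0.028,0.83,0.348,1],[-0.611,-0.119,0,-0.028,0.83,0.348,1],[-0.611,-0.119,0,-0.028,0.83,0.348,1]]'
python3 - <<'E'
from h import *
w=snap('wrist');s=snap('scene')
cv2.imwrite('pics/e.png',np.hstack([cv2.resize(s['frame'][120:270,170:370],(400,300)),cv2.resize(w['frame'],(400,300))])[:,:,::-1])
print(bot.sense()['joints'])
E
```

```text
time_s: 21.3
position: [0.6305, -0.0825, 0.4061]
tcp_rot: [[-0.982, -0.103, 0.158], [-0.188, 0.55, -0.813], [-0.003, -0.829, -0.56]]
ft_force: [0.5, 0.7, -2.8]
finger_gap: 0.144
gripper_force: 99.3
[  6.1002034   18.97144211   8.20582793  72.11086669 -55.68086614
  -8.32510108]
```

View pics/e.png

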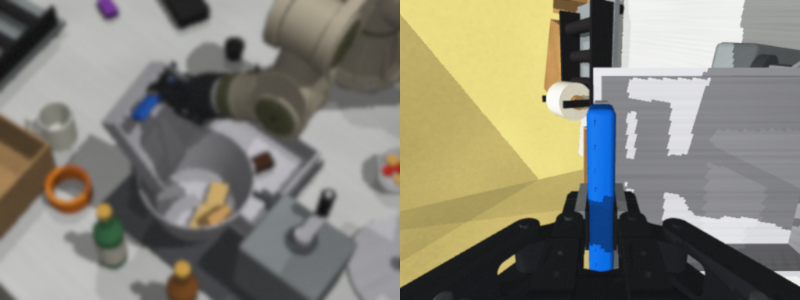

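The pale blocks are in the pot (around (213,205) in the scene half), the tray is empty, and the wrist load is back to the tray's own weight. Levelling, backing off and turning the tray back over its old spot.

```bash
python3 -m crank '[[0.087,0.017,0,0.02,-0.102,0.05,1],[0.175,0.034,0,0.039,-0.199,0.03,1],[0.262,0.051,0,0.057,-0.29,0,1],[0.349,0.068,0,0.073,-0.373,-0.04,1],[0.436,0.085,0,0.087,-0.446,-0.1,1],[0.524,0.102,0,0.099,-0.508,-0.16,1],[0.611,0.119,0,0.108,-0.557,-0.25,1],[0.611,0.119,0,0.07,-0.7,-0.3,1],[0.611,0.119,0,0.028,-0.83,-0.3,1],[0.611,0.119,0,0.028,-0.83,-0.3,1],[0.611,0.119,0,0.028,-0.83,-0.3,1]]'
python3 -m crank '[[0,0,0.09,-0.04,-0.03,0,1],[0,0,0.18,-0.08,-0.06,0,1],[0,0,0.27,-0.12,-0.09,0,1],[0,0,0.36,-0.16,-0.12,0,1],[0,0,0.45,-0.2,-0.15,0,1],[0,0,0.54,-0.24,-0.18,0,1],[0,0,0.63,-0.28,-0.21,0,1],[0,0,0.72,-0.32,-0.24,0,1],[0,0,0.81,-0.36,-0.28,0,1],[0,0,0.9,-0.4,-0.31,0,1],[0,0,0.99,-0.42,-0.33,0,1],[0,0,1,-0.42,-0.33,0,1]]'
python3 -m crank '[[0,0,0,0,0,0,1],[0,0,0,0,0,0,1]]'
```

```text
time_s: 22.5
position: [0.6366, -0.2923, 0.3311]
tcp_rot: [[-0.983, -0.184, 0.001], [-0.184, 0.983, -0.001], [-0.0, -0.001, -1.0]]
ft_force: [-0.4, 0.7, -2.1]
finger_gap: 0.149
gripper_force: 99.1
time_s: 23.7
position: [0.5322, -0.3719, 0.3322]
tcp_rot: [[0.188, -0.982, 0.002], [-0.982, -0.188, -0.002], [0.002, -0.001, -1.0]]
ft_force: [-0.3, 0.2, -1.6]
finger_gap: 0.142
gripper_force: 99.1
time_s: 23.9
position: [0.533, -0.371, 0.3313]
tcp_rot: [[0.186, -0.982, 0.001], [-0.982, -0.186, -0.0], [0.0, -0.001, -1.0]]
ft_force: [0.3, 0.2, -3.2]
finger_gap: 0.149
gripper_force: 99.1
```

```bash
python3 -m crank '[[0,0,0,0,0,-0.15,1],[0,0,0,0,0,-0.3,1],[0,0,0,0,0,-0.45,1],[0,0,0,0,0,-0.6,1],[0,0,0,0,0,-0.75,1],[0,0,0,0,0,-0.85,1],[0,0,0,0,0,-0.92,1],[0,0,0,0,0,-0.96,1],[0,0,0,0,0,-0.99,1],[0,0,0,0,0,-0.99,1],[0,0,0,0,0,-0.99,1]]'
```

```text
time_s: 25.0
position: [0.5332, -0.372, 0.0843]
tcp_rot: [[0.188, -0.982, 0.001], [-0.982, -0.188, -0.001], [0.001, -0.001, -1.0]]
ft_force: [-0.3, -0.2, -2.2]
finger_gap: 0.146
gripper_force: 99.1
```

```bash
python3 -m crank '[[0,0,0,0,0,-0.006,1],[0,0,0,0,0,-0.01,1],[0,0,0,0,0,-0.01,1]]'
python3 -m crank '[[0,0,0,0,0,0,-1],[0,0,0,0,0,0,-1],[0,0,0,0,0,0,-1],[0,0,0,0,0,0,-1],[0,0,0,0,0,0.1,-1],[0,0,0,0,0,0.3,-1],[0,0,0,0,0,0.5,-1],[0,0,0,0,0,0.7,-1],[0,0,0,0,0,0.9,-1],[0,0,0,0,0,1,-1],[0,0,0,0,0,1,-1]]' 60
python3 -m crank '[[0,0,0,-0.1,0.2,0.1,-1],[0,0,0,-0.2,0.4,0.1,-1],[0,0,0,-0.3,0.6,0.1,-1],[0,0,0,-0.35,0.8,0.1,-1],[0,0,0,-0.4,1,0.1,-1],[0,0,0,-0.4,1,0.1,-1]]'
python3 - <<'E'
from h import *
from scipy.optimize import least_squares
t=snap('top','t3.png');X=cloud(t);z=X[...,2]
print(bot.sense()['joints'],bot.sense()['position'])
m=(X[...,0]>.2)&(X[...,0]<.6)&(X[...,1]>.2)&(X[...,1]<.6)
k=m&(z>.04)&(z<.065);print('knob',k.sum(),X[k].mean(0))
E
```

```text
time_s: 25.3
position: [0.5332, -0.3721, 0.0829]
tcp_rot: [[0.188, -0.982, 0.002], [-0.982, -0.188, -0.002], [0.002, -0.002, -1.0]]
ft_force: [-0.5, 1.1, 5.3]
finger_gap: 0.147
gripper_force: 100.5
time_s: 26.4
position: [0.5337, -0.3727, 0.3362]
tcp_rot: [[0.188, -0.982, 0.007], [-0.982, -0.188, -0.006], [0.007, -0.005, -1.0]]
ft_force: [1.3, -0.2, 0.6]
finger_gap: 1.0
gripper_force: 0.0
time_s: 27.0
position: [0.4303, -0.1183, 0.355]
tcp_rot: [[0.189, -0.982, -0.002], [-0.982, -0.189, 0.001], [-0.002, 0.001, -1.0]]
ft_force: [1.1, 0.4, 0.5]
finger_gap: 0.996
gripper_force: 0.0
[-2.55690285e+01  2.91127298e+00 -1.61402664e+00  8.56348977e+01
  9.65392810e-02 -1.26584046e+02] [ 0.42963133 -0.11635442  0.35545026]
knob 537 [0.27518956 0.27992535 0.04714763]
```

View pics/t3.png

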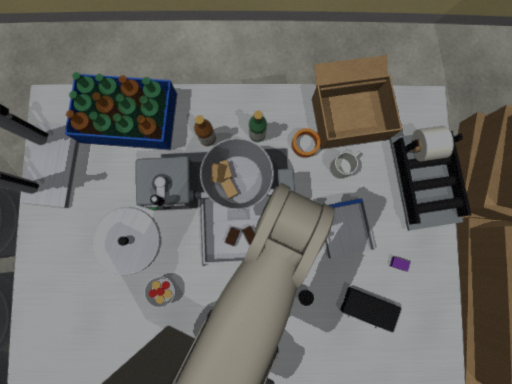

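The tray sits flat at its old place with its bar at (345,204), the pale blocks are in the pot and the two dark ones in the pan. Next is the lid, with its knob at (124,240).

```bash
python3 -m crank '[[0,0,0,0,0.2,0,-1],[0,0,0,0,0.4,0,-1],[0,0,0,0,0.6,0,-1],[0,0,0,0,0.8,0,-1],[0,0,0,0,1,0,-1],[0,0,0,0,1,0,-1]]' 80
python3 -m crank '[[0,0,0,0,0.2,0,-1],[0,0,0,-0.05,0.4,0,-1],[0,0,0,-0.08,0.6,0,-1],[0,0,0,-0.08,0.8,-0.1,-1],[0,0,0,-0.08,0.92,-0.2,-1],[0,0,0,-0.08,0.92,-0.2,-1],[0,0,0,-0.08,0.92,-0.2,-1]]'
python3 - <<'E'
from h import *
from scipy.optimize import least_squares
def circ(P,r0):
    return least_squares(lambda q:np.hypot(P[:,0]-q[0],P[:,1]-q[1])-q[2],[*np.nanmean(P,0)[:2],r0],loss='soft_l1',f_scale=.002).x
w=snap('wrist');t=snap('top')
for n,s in(('w',w),('t',t)):
    X=cloud(s);z=X[...,2];d=np.hypot(X[...,0]-.409,X[...,1]-.392)
    k=(d<.06)&(z>.045)&(z<.06)
    if k.sum()>5:
        h=cv2.convexHull(X[k][:,:2].astype(np.float32))[:,0];print(n,'knob',k.sum(),X[k].mean(0),circ(h,.016))
    k=(d<.16)&(z>.009)&(z<.017)
    if k.sum()>5:
        h=cv2.convexHull(X[k][:,:2].astype(np.float32))[:,0];print(n,'lid',k.sum(),circ(h,.119))
    k=(np.hypot(X[...,0]-.615,X[...,1]+.005)<.125)&(z>.191)&(z<.2)
    if k.sum()>50:
        print(n,'rim',k.sum(),circ(X[k],.113),X[k][:,:2].min(0),X[k][:,:2].max(0),z[k].mean())
print(bot.sense()['position'],bot.sense()['joints'])
E
```

```text
time_s: 27.65
position: [0.4314, 0.1335, 0.3545]
tcp_rot: [[0.196, -0.981, -0.002], [-0.981, -0.196, 0.001], [-0.002, 0.002, -1.0]]
ft_force: [-0.4, -0.4, -0.2]
finger_gap: 1.0
gripper_force: 0.0
time_s: 28.35
position: [0.412, 0.358, 0.3037]
tcp_rot: [[0.189, -0.982, -0.003], [-0.982, -0.189, -0.003], [0.002, 0.004, -1.0]]
ft_force: [0.2, -0.6, -0.5]
finger_gap: 1.001
gripper_force: 0.0
w knob 502 [0.4059697  0.3936037  0.05147546] [0.40588436 0.39438679 0.01544712]
w lid 22948 [0.40592647 0.3947489  0.11841096]
t knob 72 [0.40945571 0.39342017 0.05182706] [0.40911433 0.39362836 0.01509552]
t lid 2616 [0.40961095 0.39382021 0.119028  ]
t rim 356 [ 0.61581449 -0.00420286  0.11184273] [ 0.49217855 -0.11736109] [0.7308818 0.1088025] 0.1948234826960022
[0.41288389 0.35738323 0.30593216] [ 3.24660194e+01  1.42119007e+01  4.92697608e+00  8.07430675e+01
 -2.22432123e-02 -6.82915442e+01]
```

```bash
python3 -m crank '[[0,0,0,-0.02,0.148,-0.1,-1],[0,0,0,-0.02,0.148,-0.25,-1],[0,0,0,-0.02,0.148,-0.4,-1],[0,0,0,-0.02,0.148,-0.55,-1],[0,0,0,-0.02,0.148,-0.7,-1],[0,0,0,-0.02,0.148,-0.8,-1],[0,0,0,-0.02,0.148,-0.8,-1],[0,0,0,-0.02,0.148,-0.8,-1]]' 80
python3 -m crank '[[0,0,0,0,0,-0.12,-1],[0,0,0,0,0,-0.25,-1],[0,0,0,0,0,-0.25,-1],[0,0,0,0,0,-0.25,1],[0,0,0,0,0,-0.25,1],[0,0,0,0,0,-0.25,1],[0,0,0,0,0,-0.25,1],[0,0,0,0,0,-0.25,1],[0,0,0,0,0,-0.25,1],[0,0,0,0,0,-0.25,1]]'
python3 -m crank '[[0,0,0,0,0,0.1,1],[0,0,0,0,0,0.25,1],[0,0,0,0,0,0.4,1],[0,0,0,0,0,0.6,1],[0,0,0,0,0,0.8,1],[0,0,0,0,0,0.98,1],[0,0,0,0,0,0.98,1],[0,0,0,0,0,0.98,1]]'
```

```text
time_s: 29.25
position: [0.4085, 0.3947, 0.1071]
tcp_rot: [[0.186, -0.983, 0.001], [-0.983, -0.186, 0.001], [-0.0, -0.001, -1.0]]
ft_force: [0.5, 0.3, 0.8]
finger_gap: 0.998
gripper_force: 0.0
time_s: 30.25
position: [0.4083, 0.3962, 0.0454]
tcp_rot: [[0.188, -0.982, 0.002], [-0.982, -0.188, 0.002], [-0.001, -0.002, -1.0]]
ft_force: [-0.1, 0.7, 6.9]
finger_gap: 0.356
gripper_force: 79.1
time_s: 31.05
position: [0.4078, 0.3957, 0.2894]
tcp_rot: [[0.188, -0.982, 0.002], [-0.982, -0.188, 0.001], [-0.001, -0.002, -1.0]]
ft_force: [-1.2, 0.1, -3.3]
finger_gap: 0.351
gripper_force: 80.5
```

```bash
python3 -m crank '[[0,0,0,0,0,0.15,1],[0,0,0,0,0,0.26,1],[0,0,0,0.05,-0.1,0.26,1],[0,0,0,0.11,-0.2,0.26,1],[0,0,0,0.17,-0.32,0.26,1],[0,0,0,0.23,-0.44,0.26,1],[0,0,0,0.29,-0.56,0.26,1],[0,0,0,0.36,-0.68,0.26,1],[0,0,0,0.42,-0.8,0.26,1],[0,0,0,0.42,-0.8,0.26,1],[0,0,0,0.42,-0.8,0.26,1]]'
python3 -m crank '[[0,0,0,0.06,-0.12,0,1],[0,0,0,0.12,-0.24,0,1],[0,0,0,0.18,-0.36,0,1],[0,0,0,0.24,-0.48,0,1],[0,0,0,0.31,-0.6,0,1],[0,0,0,0.37,-0.72,0,1],[0,0,0,0.411,-0.796,0,1],[0,0,0,0.411,-0.796,0,1],[0,0,0,0.411,-0.796,0,1],[0,0,0,0.411,-0.796,0,1]]'
python3 - <<'E'
from h import *
from scipy.optimize import least_squares
t=snap('top');X=cloud(t);z=X[...,2]
p=bot.sense()['position'];zl=p[2]-.0454+.012;d=np.hypot(X[...,0]-.615,X[...,1]);k=(d<.16)&(abs(z-zl)<.005)
h=cv2.convexHull(X[k][:,:2].astype(np.float32))[:,0]
print(p,zl,k.sum(),cv2.minEnclosingCircle(h),least_squares(lambda q:np.hypot(h[:,0]-q[0],h[:,1]-q[1])-.119,[.615,0],loss='soft_l1',f_scale=.002).x)
cv2.imwrite('pics/f.png',cv2.resize(t['frame'][110:270,130:350][:,:,::-1],(550,400)))
E
```

```text
time_s: 32.15
position: [0.5119, 0.1946, 0.3508]
tcp_rot: [[0.186, -0.983, -0.005], [-0.983, -0.186, -0.001], [-0.0, 0.005, -1.0]]
ft_force: [0.0, -0.3, -3.6]
finger_gap: 0.35
gripper_force: 80.7
time_s: 33.15
position: [0.6146, -0.002, 0.3528]
tcp_rot: [[0.189, -0.982, -0.002], [-0.982, -0.189, 0.001], [-0.001, 0.001, -1.0]]
ft_force: [0.3, 0.2, -2.5]
finger_gap: 0.355
gripper_force: 80.6
[ 0.61464054 -0.00201587  0.35311068] 0.31971068181327544 1973 ((0.6118271350860596, -0.03532023727893829), 0.11376504600048065) [ 0.61534884 -0.00092377]
```

View pics/f.png

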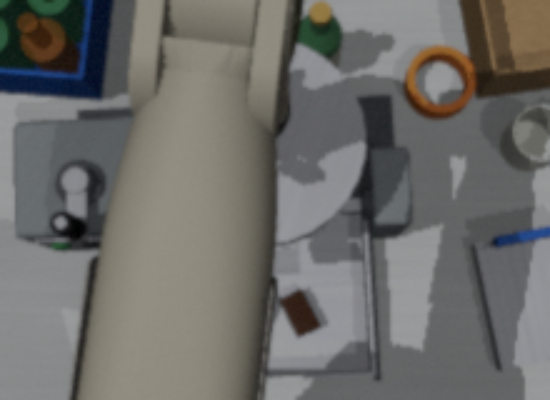

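The lid is level over the pot, centred about 3 mm too far in +y. Correcting that while lowering.

```bash
python3 -m crank '[[0,0,0,0,-0.012,-0.08,1],[0,0,0,0,-0.012,-0.18,1],[0,0,0,0,-0.012,-0.27,1],[0,0,0,0,-0.012,-0.34,1],[0,0,0,0,-0.012,-0.4,1],[0,0,0,0,-0.012,-0.44,1],[0,0,0,0,-0.012,-0.465,1],[0,0,0,0,-0.012,-0.475,1],[0,0,0,0,-0.012,-0.475,1],[0,0,0,0,-0.012,-0.475,1]]'
```

```text
time_s: 34.2
position: [0.6156, -0.0066, 0.2354]
tcp_rot: [[0.188, -0.982, 0.001], [-0.982, -0.188, -0.0], [0.0, -0.001, -1.0]]
ft_force: [0.4, -0.2, -3.4]
finger_gap: 0.348
gripper_force: 80.7
```

```bash
python3 -m crank '[[0,0,0,0,0.004,-0.006,1],[0,0,0,0,0.004,-0.012,1],[0,0,0,0,0.004,-0.014,1],[0,0,0,0,0.004,-0.014,1]]'
```

```text
time_s: 34.6
position: [0.6156, -0.0056, 0.2324]
tcp_rot: [[0.188, -0.982, 0.002], [-0.982, -0.188, -0.0], [0.0, -0.002, -1.0]]
ft_force: [-1.7, 1.1, 5.1]
finger_gap: 0.348
gripper_force: 81.4
```

Contact is at 0.2324 and +5 N, so the lid is seated. Opening, rising and backing away for a check.

```bash
python3 -m crank '[[0,0,0,0,0,0,-1],[0,0,0,0,0,0,-1],[0,0,0,0,0,0,-1],[0,0,0,0,0,0,-1],[0,0,0,0,0,0.1,-1],[0,0,0,0,0,0.25,-1],[0,0,0,0,0,0.4,-1],[0,0,0,0,0,0.6,-1],[0,0,0,0,0,0.6,-1]]'
python3 -m crank '[[0,0,0,-0.2,0.1,0,-1],[0,0,0,-0.4,0.3,0,-1],[0,0,0,-0.5,0.5,0,-1],[0,0,0,-0.6,0.7,0,-1],[0,0,0,-0.6,0.9,0,-1],[0,0,0,-0.6,0.95,0,-1],[0,0,0,-0.6,0.95,0,-1]]'
python3 -m crank '[[0,0,0,-0.05,0.2,0,-1],[0,0,0,-0.1,0.4,0,-1],[0,0,0,-0.15,0.6,0,-1],[0,0,0,-0.2,0.7,0,-1],[0,0,0,-0.2,0.7,0,-1],[0,0,0,-0.2,0.7,0,-1]]'
python3 - <<'E'
from h import *
from scipy.optimize import least_squares
t=snap('top');X=cloud(t);z=X[...,2];d=np.hypot(X[...,0]-.615,X[...,1])
k=(d<.16)&(z>.190)&(z<.21);h=cv2.convexHull(X[k][:,:2].astype(np.float32))[:,0]
A=np.c_[X[k][:,:2],np.ones(k.sum())];print('plane',np.linalg.lstsq(A,z[k],rcond=None)[0],np.median(z[k]))
print('lid',k.sum(),least_squares(lambda q:np.hypot(h[:,0]-q[0],h[:,1]-q[1])-q[2],[.615,0,.119],loss='soft_l1',f_scale=.002).x)
m=(z>.27)&(z<.30)&(np.hypot(X[...,0]-.584,X[...,1]-.228)<.09);print('grip',m.sum(),X[m].mean(0))
k=(z>.034)&(z<.046)&(X[...,1]<-.27)&(X[...,1]>-.5)&(X[...,0]>.33)&(X[...,0]<.57);print('tray walls',cv2.minAreaRect((X[k][:,:2]*1000).astype(np.float32)),np.percentile(z[k],[5,95]))
cv2.imwrite('pics/g.png',cv2.resize(t['frame'][70:290,60:450][:,:,::-1],(780,440)))
E
```

```text
time_s: 35.5
position: [0.617, -0.0058, 0.3889]
tcp_rot: [[0.188, -0.982, 0.012], [-0.982, -0.188, -0.002], [0.004, -0.012, -1.0]]
ft_force: [1.3, 0.5, 0.9]
finger_gap: 1.001
gripper_force: 0.0
time_s: 36.2
position: [0.4635, 0.2366, 0.3807]
tcp_rot: [[0.195, -0.981, -0.0], [-0.981, -0.195, 0.002], [-0.002, -0.0, -1.0]]
ft_force: [0.0, -0.2, -0.2]
finger_gap: 1.003
gripper_force: 0.0
time_s: 36.8
position: [0.4152, 0.407, 0.3804]
tcp_rot: [[0.189, -0.982, -0.001], [-0.982, -0.189, -0.001], [0.001, 0.001, -1.0]]
ft_force: [-0.2, -0.3, 0.1]
finger_gap: 1.001
gripper_force: 0.0
plane [ 0.00501742 -0.00214779  0.1961338 ] 0.19935920713633978
lid 4581 [0.59835813 0.0136001  0.14298841]
grip 84 [0.52383377 0.22280396 0.28326431]
tray walls ((450.82122802734375, -387.15130615234375), (177.95399475097656, 163.8072509765625), 10.838143348693848) [0.03552593 0.04399125]
```

View pics/g.png

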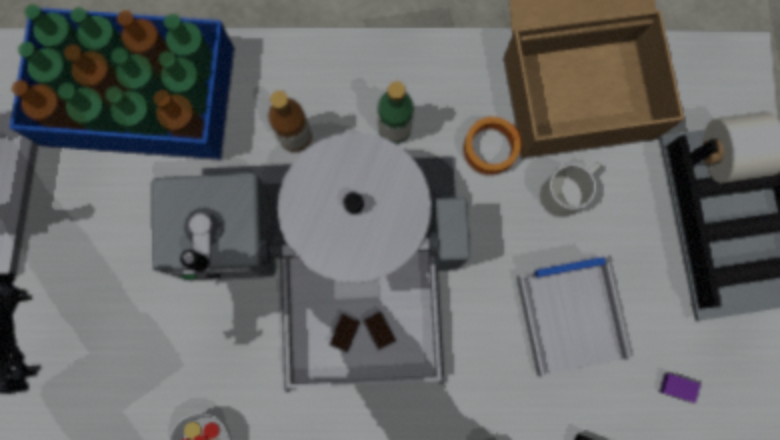

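The lid sits centred and level on the pot at (354,205), its plate at 199 mm as it should be. The crank is at its start, the empty tray is flat at (575,320), both dark blocks are in the pan, and the bystanders haven't moved.

```bash
python3 -c "
from station import bot
print(bot.finish_job())"
```

```text
the job is handed in; nothing more can be done
None
```

The job is done and handed in after about 37 s of robot time: both spent blocks are in the pan, the pot is wound back upright with all three fresh blocks inside, the empty tray is flat on the bench and the lid is level on the pot. The hand-in call returned no verdict.

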